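Open a double-door control enclosure: free the passive leaf's flush bolt first

TASK

The control enclosure lying on its back on the bench has to be opened for wiring. Swing the active leaf (the one that laps over the other) up until it stands open, draw the flush bolt on the passive leaf's lip all the way back while that leaf is still down, then swing the passive leaf open too. Leave both leaves standing upright or a little beyond, the bolt still drawn, and the loose parts beside the enclosure where they are.

Things in the scene. Friction and masses are not known exactly. Their poses are not given: they have to be found in the camera images.
- enclosure: light grey metal enclosure lying on its back, fixed to the bench, doors up: 400 mm along its x (roughly away from the robot), 480 mm along y (left), 135 mm high. Origin: centre of its underside. Two white leaves lie level between its end walls, outer faces 135 mm above the bench; both hinge lines run along x; the gear inside is under 80 mm high
- active_leaf (a joint): hinge angle (rad) of the active leaf, the wider white door on the +y side, 364 x 283 x 30 mm, 0.55 kg: 0 shut, 1.57 upright, stop at 1.75. Its free edge swings up and over to +y. Unlatched, may start 0.15 ajar. Stiff hinge: stays at any angle; 8 to 12 N at the knob moves it. Shut, it reaches 43 mm past the enclosure's centre line and hides the bolt
- active_knob (a point): centre of the active leaf's black round pull knob, 32 mm across, 28 mm tall, axis square to the leaf. 210 mm along the leaf and 54 mm square out from the hinge line: with the leaf shut at x 0, y +30 mm of the enclosure, 159 mm above the bench. The leaf's face is 24 mm below this centre, with a thinner neck between
- active_hinge (a point): point on the active leaf's hinge line opposite its knob: x 0, y +240 mm of the enclosure, 105 mm above the bench
- bolt_tab (a point): centre of the bolt's red upright thumb piece, 10 mm (x) by 20 mm (y) by 15 mm tall; thrown: x +20, y -5 mm of the enclosure, 123.5 mm above the bench. It stands on the bolt's flat steel bar (16 mm wide, along x, its top 7.5 mm below this centre), on the passive leaf's lip (14.5 mm below). The leaf's raised part begins 40 mm to -y and rises 11.5 mm above this centre
- flush_bolt (a joint): travel (m) of the flush bolt, which rides on the passive leaf: 0 thrown, its tip 14 mm into the enclosure's far (+x) end wall, locking the leaf; starts 0 to 3 mm drawn; 0.022 fully drawn, at its stop. It is drawn along the enclosure's -x, towards the robot; 3 N of friction, stays where left. Guides 2.5 mm higher than its bar cross it 70 mm beyond and 85 mm before the thumb piece
- passive_leaf (a joint): hinge angle (rad) of the passive leaf, the white door on the -y side, 0.5 kg, 364 mm along x: raised part 195 mm from the hinge, 30 mm thick, then a stepped-down lip 67 mm wide, 4 mm thick, with the bolt. 0 shut, 1.57 upright, stop at 1.75. Its lip swings up and over to -y. Stiff hinge: stays at any angle; 9 to 13 N at the knob moves it
- passive_knob (a point): centre of the passive leaf's black pull knob, same shape as the other: 165 mm along the leaf and 54 mm square out from the hinge line; with the leaf shut at x 0, y -75 mm of the enclosure, 159 mm above the bench
- passive_hinge (a point): point on the passive leaf's hinge line opposite its knob: x 0, y -240 mm of the enclosure, 105 mm above the bench
- air_cylinder: loose air cylinder lying on the bench left of the enclosure, aluminium barrel with grey end caps, 234 mm long along its x, 36 mm wide and high; origin under the barrel's middle. Leave alone
- regulator: loose air regulator standing on the bench right of the enclosure, white body 50 mm square, red knob on top, small gauge, 108 mm tall; origin at the centre of its underside. Leave alone
- solenoid_valve: loose solenoid valve lying on the bench right of the enclosure, beyond the regulator: aluminium body with a black coil at one end and blue ports, 124 mm long along its x, 24 mm wide, 44 mm high; origin under the aluminium body's middle. Leave alone

How it is judged:
By the outcome, as a careful person would: the job done as asked, in the order asked, and still so for the second after the job is handed in, with the robot touching nothing.
It also fails if it takes over 72 s, if anything falls off the work surface, if the arm or the gripper's body presses on something with over 40 N, if the wrist force passes 120 N, or if a joint passes its speed limit or range.

ROBOT

A 6-joint arm with a two-finger parallel gripper is mounted at the origin on the work surface. World frame = base frame: x ahead of the robot, y to its left, z up, the work surface at z = 0. Lengths are in mm, angles in rad, forces in N, time in s.
With the tool pointing down it reaches from about 400 to 825 mm from the base axis. Payload 7 kg.
Tool frame: the origin (TCP) lies at the very end of the fingers, on their centre line; the grasp point (between the pads) lies 19 mm behind it; z points along the fingers, y is the direction in which the jaws open and shut (so a half turn about z gives the same grasp; the last joint's range is limited). The gripper opens to 88 mm and grips with 3 to 60 N. Pads are 19 mm wide; open, the fingers measure 130 mm over their backs; the gripper's body (78 mm by 193 mm) begins 47 mm behind the grasp point.
Start: joints at [-0.952, 0.359, 0.012, 0, -1.224, -0.288], TCP at [219.213, -638.389, 226.561] pointing down, gripper open.
Joint ranges: [-3.07, 3.07], [-1.43, 2.12], [-1.02, 1.25], [-3.03, 1.67], [-3.05, -0], [-3.03, 3.03]. Speed limits (rad/s): [2.39, 2.39, 3.01, 3.14, 3.14, 3.14].

INTERFACE

Orientations are given as a unit quaternion [x, y, z, w].
In Python, from plant import bot gives the robot as it stands. Calls block until the motion is done:
- bot.move_ptp(position, orientation): joint-space move of the TCP to a pose.
- bot.line_to(position, velocity=150, ori=None): straight line of the TCP; ori=None keeps the orientation; velocity is the mean speed in mm/s.
- bot.move_joints(angles): joint-space move.
- bot.move_gripper(opening, force=None): finger opening in mm; force is the grip in N (None keeps the last); returns when the fingers have stopped.
- bot.pause(seconds).
- bot.solve_ik(position, orientation): joint angles nearest the present ones, or None.
- bot.read_state(): the state.
- bot.camera(name): name is "scene" or "top" or "wrist"; returns the picture (400x640x3 uint8, red, green, blue); there is no depth.
- bot.get_calibration(name): a dict with "fx", "fy", "cx", "cy" (pixels), "view" (4x4, takes a point from world to camera coordinates); the wrist camera has in their place "T_tool_cam" (4x4, takes a point from camera to tool coordinates, whose origin is the TCP and whose axes are the flange's). Camera axes: x right, y up, looking along -z (the intrinsics and any distortion apply to the point x, -y, -z); pixel columns grow to the right and rows downward; lengths in mm; the calibration is good to about 2 mm. A picture is of the moment at which its call begins: read the wrist's pose just before it. get_calibration takes no time and is no camera call.
A pose or a line that the arm cannot do raises bot.Unreachable and nothing moves.
- bot.close_job(): hands the job in, once; it reports no verdict.
The state is a dict: "t": time; "joint_pos": joint angles; "qvel": joint speeds; "tau": joint torques, N m; "tcp_pos": TCP position; "eef_rot": TCP orientation; "contact_force": force on the tool from outside, world axes, zero at the start; "moment": the same for the moment, N m; "width": finger opening in mm.
Only numpy, scipy, OpenCV 4.12 (cv2) and the standard library are available. Lean on these libraries where they do the work, as an engineer would, in place of code of your own. Each camera call takes 0.05 s, during which the arm holds its last target.

## Working session

There is one attempt and no reset: what is moved stays moved. The work goes in short steps, each a Python script; the robot and the scene stay as the last script left them, time stands still between calls to the robot, and variables do not carry over. Pictures are saved under pics/ and viewed, and the job is handed in when it is done.

```bash
ls; mkdir -p pics; python3 - <<'E'
from plant import bot
import cv2
for n in ["scene","top","wrist"]:
    c=bot.get_calibration(n); print(n,c)
    cv2.imwrite(f"pics/{n}0.png",bot.camera(n)[:,:,::-1])
s=bot.read_state(); print(s)
E
```

```text
pics
scene {'fx': 424.52518446023595, 'fy': 424.52518446023595, 'cx': 319.60222017000655, 'cy': 200.45060714252966, 'view': array([[-8.72761350e-01,  4.88140009e-01,  2.63761565e-03,
         4.56377016e+02],
       [-2.91113792e-01, -5.24813911e-01,  7.99889441e-01,
         6.19735695e+01],
       [ 3.91842297e-01,  6.97344743e-01,  6.00141587e-01,
        -1.32969661e+03],
       [ 0.00000000e+00,  0.00000000e+00,  0.00000000e+00,
         1.00000000e+00]])}
top {'fx': 398.145571590375, 'fy': 398.145571590375, 'cx': 321.0343619662249, 'cy': 202.79934170559304, 'view': array([[-1.74535782e-02, -9.99844982e-01,  2.32044778e-03,
         3.36587831e+01],
       [ 9.93541984e-01, -1.70832223e-02,  1.12171700e-01,
        -5.51630432e+02],
       [-1.12114670e-01,  4.26325982e-03,  9.93686130e-01,
        -1.09251531e+03],
       [ 0.00000000e+00,  0.00000000e+00,  0.00000000e+00,
         1.00000000e+00]])}
wrist {'fx': 311.26796037954523, 'fy': 311.26796037954523, 'cx': 318.4298633491269, 'cy': 200.86915888702836, 'T_tool_cam': array([[-1.22536976e-03,  9.57448183e-01,  2.88602625e-0
[... 259 characters left out ...]
        1.00000000e+00]])}
{'t': 0.15, 'joint_pos': array([-9.51875508e-01,  3.59218864e-01,  1.12349725e-02, -2.27808198e-04,
       -1.22409144e+00, -2.88068013e-01]), 'qvel': array([ 0.00061072, -0.00175168,  0.00434697,  0.00284786, -0.00129646,
        0.00081637]), 'tau': array([-7.88770649e-04, -5.83276892e+01,  2.93290687e+01,  7.00120971e+00,
        8.75353056e-03, -1.39286713e-04]), 'tcp_pos': array([ 219.09070008, -638.05106827,  225.83004564]), 'eef_rot': array([-1.64634649e-01,  9.86354405e-01,  6.21783880e-04, -1.83895471e-04]), 'contact_force': array([ 0.34584352, -0.54253335,  0.37649272]), 'moment': array([-0.00775769,  0.01181499,  0.05799162]), 'width': 87.60966395286745}
```

View pics/top0.png

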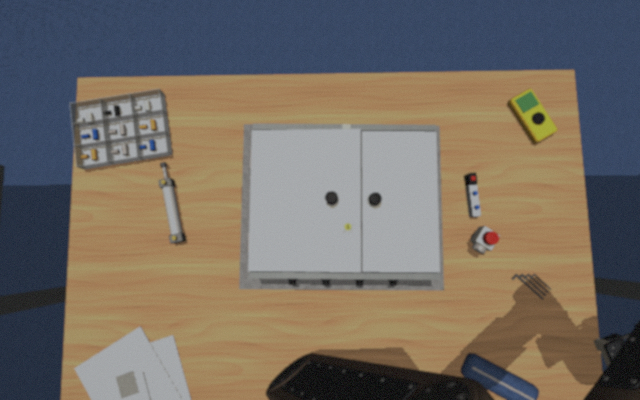

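View pics/scene0.png

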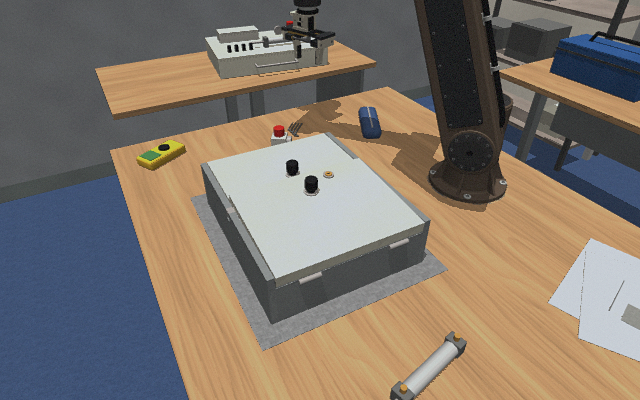

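The enclosure is near the centre, with the active leaf's knob at about (331,198) and the passive knob at about (375,199) in top. I'll enlarge the crops.

```bash
python3 - <<'E'
import cv2
t=cv2.imread("pics/top0.png"); cv2.imwrite("pics/top0c.png",cv2.resize(t[110:300,230:450],None,fx=3.6,fy=3.1,interpolation=cv2.INTER_CUBIC)[:600,:800])
s=cv2.imread("pics/scene0.png"); cv2.imwrite("pics/scene0c.png",cv2.resize(s[110:350,180:480],None,fx=2.5,fy=2.5,interpolation=cv2.INTER_CUBIC))
E
```

```text
(no output)
```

View pics/top0c.png

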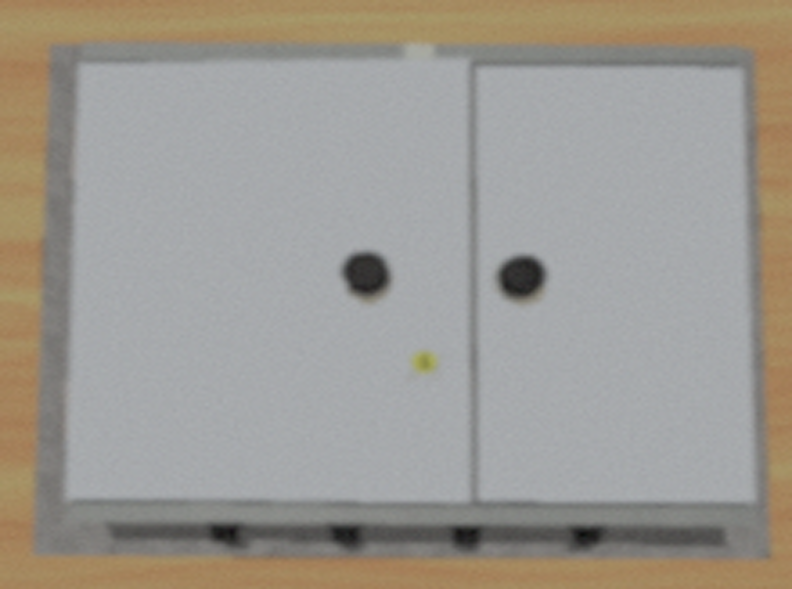

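View pics/scene0c.png

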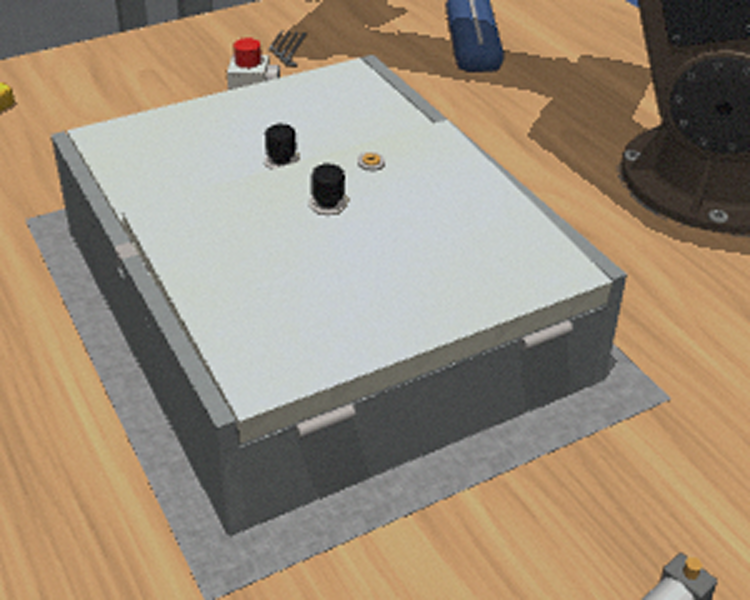

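```bash
cat > h.py <<'E'
import numpy as np
from plant import bot
from scipy.spatial.transform import Rotation as R
def proj(n,P):
    c=bot.get_calibration(n); P=np.atleast_2d(P)
    q=P@c['view'][:3,:3].T+c['view'][:3,3]
    return np.c_[c['cx']+c['fx']*q[:,0]/-q[:,2], c['cy']-c['fy']*q[:,1]/-q[:,2]]
def ray(n,uv):
    c=bot.get_calibration(n); V=c['view']
    d=V[:3,:3].T@np.array([(uv[0]-c['cx'])/c['fx'],-(uv[1]-c['cy'])/c['fy'],-1])
    return -V[:3,:3].T@V[:3,3], d
def at_z(n,uv,z):
    o,d=ray(n,uv); return o+d*(z-o[2])/d[2]
def e2w(p,e):  # enclosure->world, e=(x,y,yaw)
    c,s=np.cos(e[2]),np.sin(e[2]); p=np.asarray(p,float)
    return np.stack([e[0]+c*p[...,0]-s*p[...,1], e[1]+s*p[...,0]+c*p[...,1], p[...,2]],-1)
def act(x,r,h,th): # leaf coords: r along, h out from hinge line
    return np.array([x, 240-r*np.cos(th)+h*np.sin(th), 105+r*np.sin(th)+h*np.cos(th)])
def pas(x,r,h,th):
    return np.array([x,-240+r*np.cos(th)-h*np.sin(th), 105+r*np.sin(th)+h*np.cos(th)])
E
cat > fit.py <<'E'
from h import *
from scipy.optimize import least_squares
S=lambda a,b:(180+a/2.5-.3,110+b/2.5-.3)
T=lambda a,b:(230+a/3.6-.36,110+b/3.1-.34)
F=[("scene",S(228,533),lambda t:[200,240,0]),("scene",S(610,380),lambda t:[-200,240,0]),
("scene",S(222,425),lambda t:[200,240,135]),("scene",S(625,275),lambda t:[-200,240,135]),
("scene",S(55,137),lambda t:[200,-240,135]),
("scene",S(280,145),lambda t:pas(0,165,54,0)),("scene",S(328,186),lambda t:act(0,210,54,t)),
("top",T(522,277),lambda t:pas(0,165,54,0)),("top",T(367,274),lambda t:act(0,210,54,t)),
("top",T(745,67),lambda t:pas(182,0,30,0)),("top",T(757,502),lambda t:pas(-182,0,30,0)),
("top",T(77,63),lambda t:act(182,0,30,t)),("top",T(66,500),lambda t:act(-182,0,30,t)),
("top",T(470,60),lambda t:act(182,283,30,t)),("top",T(473,500),lambda t:act(-182,283,30,t)),
]
def res(p): return np.concatenate([proj(n,e2w(np.array(f(p[3])),p[:3]))[0]-uv for n,uv,f in F])
s=least_squares(res,[550,0,0,0.],loss='soft_l1',x_scale=[10,10,.1,.1])
print(s.x); print(np.c_[res(s.x).reshape(-1,2)].round(1))
e=s.x
for nm,p in dict(ak=act(0,210,54,e[3]),pk=pas(0,165,54,0),tab=[20,-5,123.5]).items(): print(nm,e2w(np.array(p),e).round(1))
E
python3 fit.py
```

```text
[ 5.46743705e+02 -3.45642213e+01 -2.23675800e-02  5.30860666e-02]
[[ 0.4  2. ]
 [-2.  -0.1]
 [-1.9  1.3]
 [ 0.8 -0.5]
 [-2.3 -1.1]
 [-0.1 -1.3]
 [-0.4 -0.1]
 [-0.  -0.1]
 [-0.1  0.1]
 [-0.8  0. ]
 [-0.2  0.8]
 [ 0.4  0.3]
 [-0.1  0.5]
 [ 0.   0.2]
 [ 0.1  1.4]]
ak [547.5  -1.4 170.1]
pk [ 545.1 -109.5  159. ]
tab [566.6 -40.  123.5]
```

```bash
cat >> h.py <<'E'
E0=np.array([546.7,-34.6,-0.0224])
def quat(side,phi,yaw=E0[2]):
    # side +1: active (camera to +y, tilts to +y); -1 passive
    z=np.array([0,-side*np.sin(phi),-np.cos(phi)]); x=np.array([0,side*np.cos(phi),-np.sin(phi)])
    M=np.c_[x,np.cross(z,x),z]
    return (R.from_euler('z',yaw)*R.from_matrix(M)).as_quat()
def grasp(side,th,phi,out=0,e=E0,back=0):
    """TCP for grasp point at knob centre (+out along knob axis), backed off along tool"""
    p=act(0,210,54+out,th) if side>0 else pas(0,165,54+out,th)
    q=quat(side,phi,e[2]); z=R.from_quat(q).apply([0,0,1])
    return e2w(p,e)+(19-back)*z, q
E
python3 - <<'E'
from h import *
print(R.from_quat(bot.read_state()['eef_rot']).as_matrix().round(2))
for side in (1,-1):
  for th,phi in [(0.05,0),(.5,.2),(1.0,.4),(1.3,.55),(1.65,.5),(1.65,.7),(1.65,.85),(1.65,1.1),(1.65,1.6)]:
    for b in (0,100):
      P,q=grasp(side,th,phi,2,back=b); j=bot.solve_ik(P,q)
      print(side,th,phi,b,P.round(),None if j is None else np.round(j,2))
P=e2w(np.array([20,-5,118.]),E0)
for s in(1,-1):print(bot.solve_ik(P,quat(s,0)))
E
```

```text
[[-0.95 -0.32 -0.  ]
 [-0.32  0.95  0.  ]
 [ 0.    0.   -1.  ]]
1 0.05 0 0 [547.  -2. 152.] [ 0.36  0.21 -0.37  0.   -0.98  2.76]
1 0.05 0 100 [547.  -2. 252.] [ 0.36  0.13 -0.23  0.   -1.21  2.76]
1 0.5 0.2 0 [548.  44. 236.] [ 0.56  0.17 -0.31  0.18 -1.2   2.49]
1 0.5 0.2 100 [549.  64. 334.] [ 0.59  0.13 -0.13  0.17 -1.42  2.5 ]
1 1.0 0.4 0 [550. 132. 294.] [ 0.77  0.25 -0.17  0.28 -1.45  2.28]
1 1.0 0.4 100 [551. 171. 387.] [ 0.81  0.25  0.04  0.27 -1.66  2.29]
1 1.3 0.55 0 [552. 193. 306.] [ 0.88  0.35 -0.07  0.33 -1.59  2.17]
1 1.3 0.55 100 [553. 245. 391.] [ 0.93  0.38  0.16  0.32 -1.8   2.19]
1 1.65 0.5 0 [553. 269. 293.] [ 0.94  0.41  0.03  0.28 -1.61  2.13]
1 1.65 0.5 100 [555. 317. 381.] [ 0.98  0.45  0.27  0.27 -1.82  2.15]
1 1.65 0.7 0 [553. 266. 295.] [ 0.98  0.5   0.05  0.36 -1.72  2.08]
1 1.65 0.7 100 [555. 330. 372.] [ 1.02  0.55  0.3   0.35 -1.93  2.12]
1 1.65 0.85 0 [553. 263. 297.] [ 1.    0.56  0.05  0.41 -1.81  2.06]
1 1.65 0.85 100 [555. 339. 363.] [ 1.05  0.63  0.32  0.41 -2.01  2.1 ]
1 1.65 1.1 0 [553. 261. 301.] [ 1.02  0.67  0.04  0.5  -1.94  2.02]
1 1.65 1
[... 955 characters left out ...]
 [-0.62  0.57  0.43 -0.59 -1.83  0.56]
-1 1.65 0.7 100 [ 539. -396.  327.] [-0.68  0.61  0.69 -0.61 -2.04  0.49]
-1 1.65 0.85 0 [ 540. -329.  253.] [-0.67  0.63  0.5  -0.7  -1.95  0.56]
-1 1.65 0.85 100 [ 538. -404.  319.] [-0.75  0.7   0.77 -0.74 -2.15  0.47]
-1 1.65 1.1 0 [ 540. -326.  256.] [-0.75  0.74  0.59 -0.89 -2.12  0.53]
-1 1.65 1.1 100 [ 538. -416.  302.] [-0.84  0.83  0.88 -0.97 -2.31  0.39]
-1 1.65 1.6 0 [ 540. -324.  266.] [-0.87  0.93  0.66 -1.32 -2.39  0.37]
-1 1.65 1.6 100 [ 538. -424.  263.] [-0.96  1.05  0.94 -1.46 -2.51  0.16]
[ 0.2738853   0.27942035 -0.37183154  0.         -0.91954444  2.84530735]
[ 0.2738853   0.27942035 -0.37183154  0.         -0.91954444 -0.2962853 ]
```

```bash
python3 - <<'E'
from h import *
import cv2
P=bot.read_state()['tcp_pos']; bot.line_to([P[0],P[1],320],300)
P,q=grasp(1,.053,0,2,back=130); bot.move_ptp(P,q)
s=bot.read_state(); print(s['t'],s['tcp_pos'],P)
im=bot.camera("wrist"); cv2.imwrite("pics/w1.png",im[:,:,::-1])
c=bot.get_calibration("wrist")
def wproj(X,s):
    M=R.from_quat(s['eef_rot']).as_matrix(); t=M.T@(X-s['tcp_pos']); T=c['T_tool_cam']
    k=T[:3,:3].T@(t-T[:3,3]); return c['cx']+c['fx']*k[0]/-k[2], c['cy']-c['fy']*k[1]/-k[2]
for n,p in dict(ak=act(0,210,54,.053),aktop=act(0,210,68,.053),pk=pas(0,165,54,0),pktop=pas(0,165,68,0)).items(): print(n,np.round(wproj(e2w(p,E0),s),1))
E
```

```text
3.1833 [547.45193884  -1.76545131 282.93167562] [547.444995    -1.34685765 283.04615645]
ak [319.1 196. ]
aktop [319.1 199.7]
pk [319.3 293. ]
pktop [319.3 301. ]
```

View pics/w1.png

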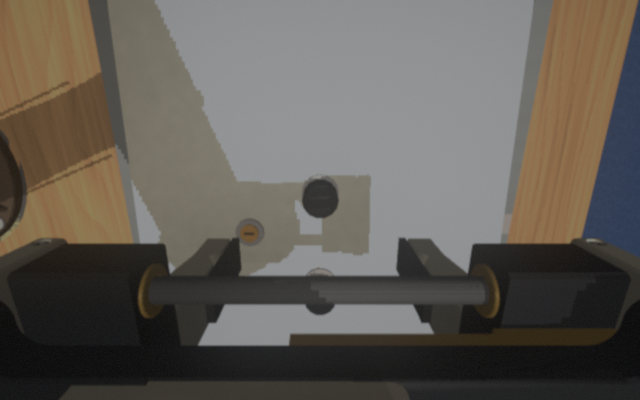

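Wrist view: the active knob is at (320,198), within 1-2 px of my prediction (319,197), so the pose holds. I'll grasp it and start the swing.

```bash
python3 - <<'E'
from h import *
P,q=grasp(1,.053,0,2); bot.line_to(P,120)
s=bot.read_state(); print(s['tcp_pos'],s['contact_force'])
bot.move_gripper(25,40)
s=bot.read_state(); print(s['t'],s['width'],s['tcp_pos'],s['contact_force'].round(1))
for th in np.arange(.1,.41,.1):
    P,q=grasp(1,th,.7*(th-.05),2); bot.line_to(P,90,q)
    s=bot.read_state(); print(round(th,2),round(s['t'],2),s['width'].round(1),(s['tcp_pos']-P).round(1),s['contact_force'].round(1))
import cv2; cv2.imwrite("pics/s2.png",bot.camera("scene")[:,:,::-1])
E
```

```text
[547.96174546  -1.23831548 153.7666337 ] [ 0.46953786  0.46189732 -0.54421936]
5.4 31.36559372011362 [548.81409009  -1.25710487 153.29306614] [ 4.8 -1.1 -2.4]Traceback (most recent call last):
  File "<stdin>", line 8, in <module>
AttributeError: 'float' object has no attribute 'round'
```

```bash
python3 - <<'E'
from h import *
for th in np.arange(.1,.51,.1):
    P,q=grasp(1,th,.7*(th-.05),2); bot.line_to(P,90,q)
    s=bot.read_state(); print(round(th,2),round(s['t'],2),round(s['width'],1),(s['tcp_pos']-P).round(1),s['contact_force'].round(1))
import cv2; cv2.imwrite("pics/s2.png",bot.camera("scene")[:,:,::-1])
E
```

```text
0.1 5.91 31.5 [1.4 0.2 0.5] [ 5.2  0.5 -1.5]
0.2 6.29 31.2 [1.4 0.4 0.6] [ 6.  -0.6  0.5]
0.3 6.67 31.3 [1.4 0.6 0.5] [ 6.6 -0.5 -1.5]
0.4 7.06 31.3 [1.5 0.7 0.4] [ 5.9 -0.6 -1.5]
0.5 7.44 31.5 [1.5 0.8 0.3] [ 6.5  0.1 -0.8]
```

View pics/s2.png

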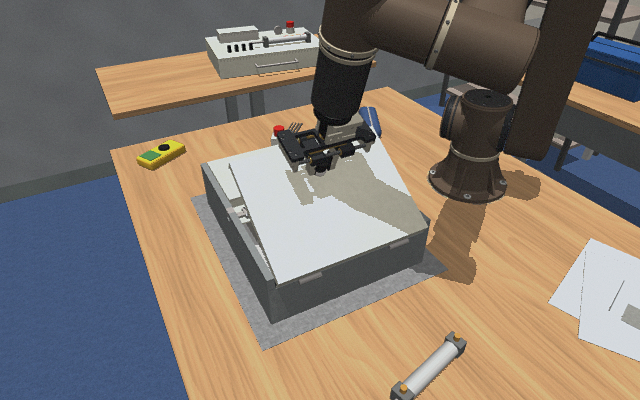

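The leaf is following the grip (up about 0.5 rad in the scene view) and forces are low, so I'll continue.

```bash
python3 - <<'E'
from h import *
for th in list(np.arange(.6,1.61,.1))+[1.65]:
    P,q=grasp(1,th,.7*(th-.05),2); bot.line_to(P,90,q)
    s=bot.read_state(); print(round(th,2),round(s['t'],2),round(s['width'],1),(s['tcp_pos']-P).round(1),s['contact_force'].round(1))
    if np.linalg.norm(s['contact_force'])>50: break
import cv2; cv2.imwrite("pics/s3.png",bot.camera("scene")[:,:,::-1])
E
```

```text
0.6 7.88 31.0 [1.5 0.9 0.1] [ 6.9  1.1 -2.2]
0.7 8.26 31.5 [ 1.5  1.  -0. ] [ 7.7  1.1 -1.6]
0.8 8.64 31.3 [ 1.6  1.1 -0.2] [ 8.3  1.4 -2.7]
0.9 9.03 31.5 [ 1.6  1.1 -0.3] [ 8.8  1.3 -2.2]
1.0 9.41 31.3 [ 1.6  1.1 -0.4] [ 9.8  1.6 -2.7]
1.1 9.79 31.2 [ 1.7  1.1 -0.6] [10.   1.6 -4. ]
1.2 10.18 31.4 [ 1.7  1.  -0.7] [10.2  2.5 -2.2]
1.3 10.56 31.3 [ 1.8  0.9 -0.8] [10.9  1.2 -2.5]
1.4 10.94 31.5 [ 1.8  0.8 -0.9] [11.5  0.8 -3.3]
1.5 11.32 31.1 [ 1.8  0.8 -1.1] [12.3  1.6 -3.3]
1.6 11.71 31.3 [ 1.9  0.7 -1.2] [12.5  1.5 -1.9]
1.65 11.97 31.7 [ 1.9  0.4 -1.1] [12.5  0.3 -2. ]
```

View pics/s3.png

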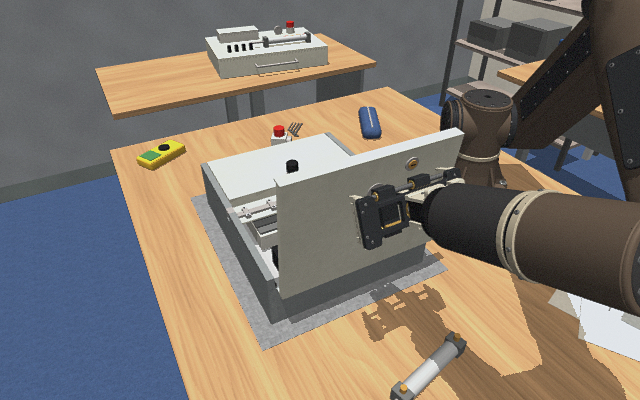

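```bash
python3 - <<'E'
from h import *
bot.move_gripper(88); s=bot.read_state(); print(s['t'],s['width'],s['contact_force'].round(1))
P,q=grasp(1,1.65,1.12,2,back=110); bot.line_to(P,150)
print(bot.read_state()['tcp_pos'])
for z in (560,520,480):
    try:
        bot.line_to([540,P[1],z],300,quat(1,0.3)); break
    except bot.Unreachable: print('no',z)
T=e2w(np.array([20-11,-5,300.]),E0)
for z in (560,520,480):
    try: bot.line_to([T[0]-20,T[1],z],400,quat(1,0)); break
    except bot.Unreachable: print('no2',z)
s=bot.read_state(); print(s['t'],s['tcp_pos'],s['joint_pos'].round(2))
import cv2
for n in("scene","top","wrist"): cv2.imwrite(f"pics/{n}4.png",bot.camera(n)[:,:,::-1])
E
```

```text
13.0833 87.63331569322521 [0.8 0.6 0.8]
[555.44717911 359.22055845 349.10490152]
16.1 [535.96031659 -39.13597316 558.41298348] [ 0.29  0.1   0.41  0.   -1.88  2.83]
```

View pics/scene4.png

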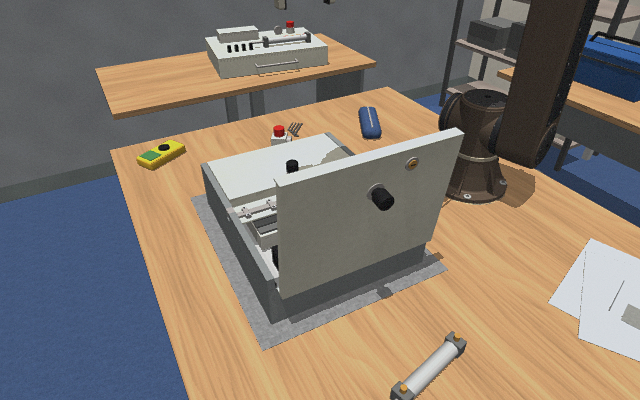

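View pics/wrist4.png

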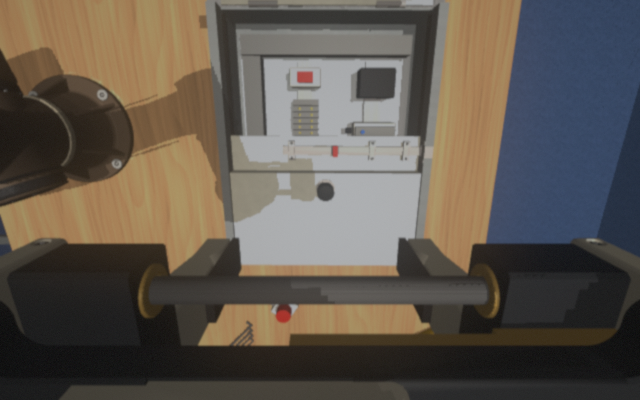

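The active leaf stands and the bolt is exposed, with the red thumb piece at about (335,151) in the wrist view. I'll go lower for a better look.

```bash
cat >> h.py <<'E'
def wray(s,uv,z):
    c=bot.get_calibration("wrist"); T=c['T_tool_cam']; M=R.from_quat(s['eef_rot']).as_matrix()
    d=M@T[:3,:3]@np.array([(uv[0]-c['cx'])/c['fx'],-(uv[1]-c['cy'])/c['fy'],-1]); o=s['tcp_pos']+M@T[:3,3]
    return o+d*(z-o[2])/d[2]
E
python3 - <<'E'
from h import *
import cv2
print(wray(bot.read_state(),(335,151),131))
T=e2w(np.array([20,-5,250.]),E0)
bot.line_to(T,250)
s=bot.read_state(); print(s['t'],list(s['tcp_pos']),list(s['eef_rot']))
im=bot.camera("wrist")[:,:,::-1]; cv2.imwrite("pics/w5.png",cv2.resize(im[100:300,160:480],None,fx=2.5,fy=2.5,interpolation=cv2.INTER_CUBIC))
E
```

```text
[565.4128797  -41.04547662 131.        ]
17.65 [np.float64(567.2077172218598), np.float64(-39.88254979600311), np.float64(251.31124385803665)] [np.float64(0.7148513434921103), np.float64(0.6992757104999048), np.float64(0.0007856556158132265), np.float64(0.0006481956737546554)]
```

View pics/w5.png

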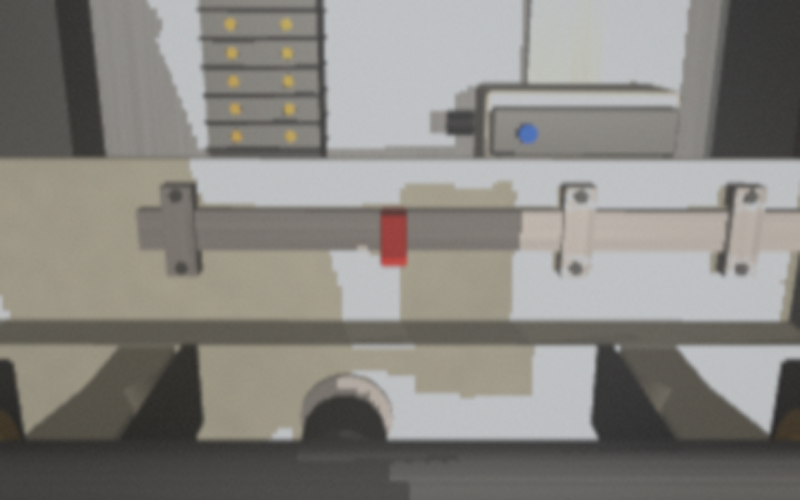

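```bash
python3 - <<'E'
from h import *
import cv2
s=bot.read_state(); m=wray(s,(317.6-.3,191.6-.3),131); print(m)
bot.move_gripper(40,15)
x,y=m[0],m[1]
bot.line_to([x,y,150],120); bot.line_to([x,y,119.5],60)
s=bot.read_state(); print(s['t'],s['tcp_pos'],s['width'],s['contact_force'].round(1))
bot.move_gripper(5,15)
s=bot.read_state(); print(s['t'],s['tcp_pos'],s['width'],s['contact_force'].round(1))
im=bot.camera("wrist")[:,:,::-1]; cv2.imwrite("pics/w6.png",im)
E
```

```text
[565.93052527 -37.04958329 131.        ]
20.2917 [566.0123999  -37.09966682 119.3729026 ] 40.15044812472028 [ 0.5 -0.  -0.3]
20.8917 [566.05695502 -37.03583438 119.65490734] 10.100160798062067 [-0.4 -1.1  0. ]
```

View pics/w6.png

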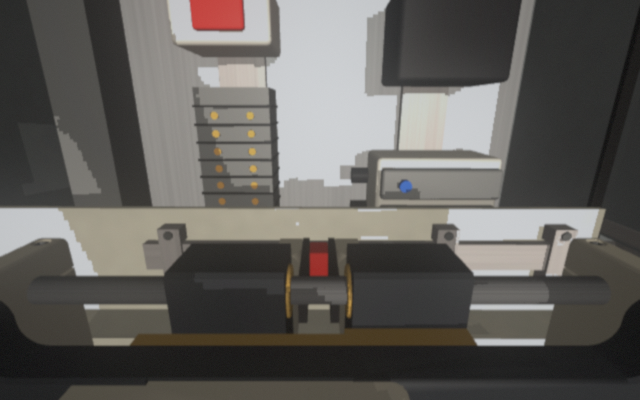

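The thumb piece is gripped at 10.1 mm, its true size. Now I'll draw the bolt until the stop shows in the force reading.

```bash
python3 - <<'E'
from h import *
bot.move_gripper(5,40)
s=bot.read_state(); P0=s['tcp_pos'].copy(); P0[2]=119.5
u=np.array([np.cos(E0[2]),np.sin(E0[2]),0]); f0=s['contact_force']
for d in [8,16,19,20,21,22,23,24,25,26,27,28]:
    bot.line_to(P0-u*d,60); s=bot.read_state()
    print(d,round(s['t'],2),(P0-s['tcp_pos'])@u,round(s['width'],1),s['contact_force'].round(1))
    if d>=19 and abs(s['contact_force'][0]-0)>20: break
import cv2
im=bot.camera("wrist")[:,:,::-1]; cv2.imwrite("pics/w7.png",im)
E
```

```text
8 21.44 8.187406122962953 9.6 [0.4 0.6 2.1]
16 21.73 16.30185044941958 9.5 [-0.1 -0.8  2.8]
19 21.98 18.846329869132756 9.5 [1.4 0.6 2.8]
20 22.23 19.678884247266655 9.7 [ 3.4 -0.4  2.3]
21 22.48 20.23855757967872 9.7 [4.1 0.1 0.2]
22 22.73 20.27834157030358 9.7 [ 8.6 -1.8 -3.2]
23 22.98 20.297480486024146 9.3 [11.6 -4.2 -6.5]
24 23.23 20.32911887113546 9.4 [14.9 -5.3 -6.8]
25 23.48 20.38421831137319 9.5 [17.3 -7.5 -7.6]
26 23.73 20.398833139689994 9.4 [20.4 -6.2 -8.3]
```

View pics/w7.png

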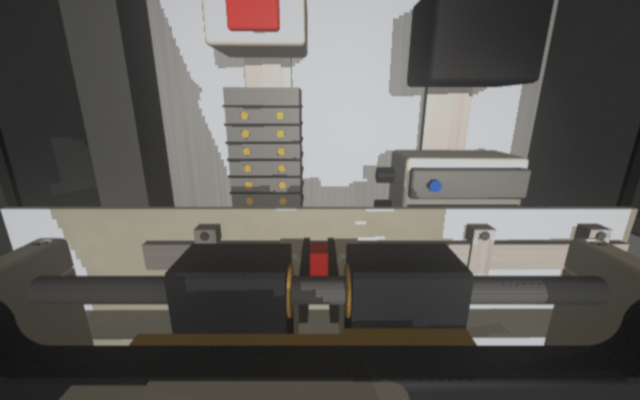

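The bolt hit its stop after 20.3 mm of travel, so it started about 1.7 mm drawn. The fingers followed without slipping. I'll release it and go over the passive knob.

```bash
python3 - <<'E'
from h import *
import cv2
s=bot.read_state(); P=s['tcp_pos'].copy()
bot.line_to([P[0],P[1],119.5],60); print(bot.read_state()['contact_force'].round(1))
bot.move_gripper(40,15)
bot.line_to([P[0],P[1],180],80)
bot.line_to([P[0],P[1],310],200)
im=bot.camera("wrist")[:,:,::-1]; cv2.imwrite("pics/w8.png",cv2.resize(im[60:260,160:480],None,fx=2.5,fy=2.5,interpolation=cv2.INTER_CUBIC))
Pk,q=grasp(-1,0,0,2,back=130)
bot.move_gripper(88)
bot.move_ptp(Pk,q)
s=bot.read_state(); print(s['t'],s['tcp_pos'],Pk,s['joint_pos'].round(2))
im=bot.camera("wrist")[:,:,::-1]; cv2.imwrite("pics/w9.png",im)
E
```

```text
[ 3.6 -1.   2.6]
30.0083 [ 545.05933785 -109.51964327  272.03497187] [ 545.02014049 -109.58118479  272.        ] [ 0.15  0.14 -0.18 -0.   -1.25 -0.18]
```

View pics/w8.png

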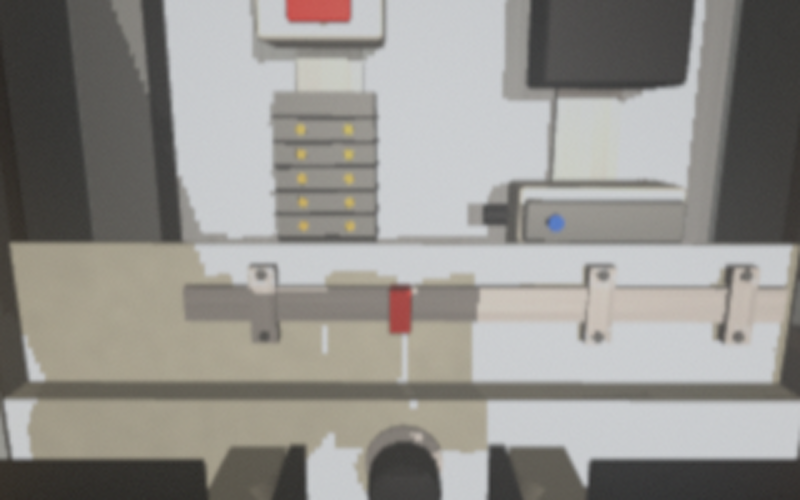

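View pics/w9.png

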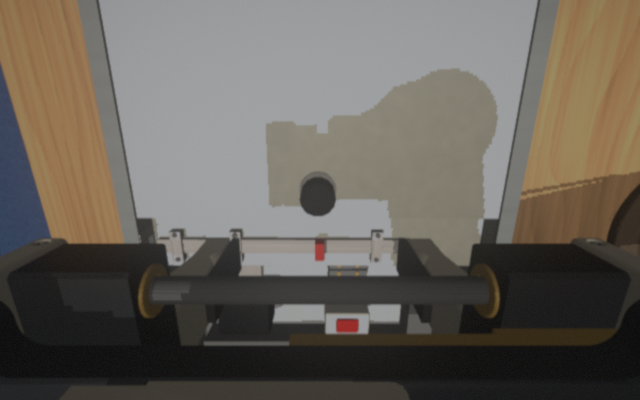

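In w8 the thumb piece sits about 64 mm from the near guide, which was 85 mm when thrown. That agrees with fully drawn. The passive knob is centred at (317,196), so I'll grip it and swing.

```bash
python3 - <<'E'
from h import *
import cv2
e=E0+[1,0,0]
P,q=grasp(-1,0,0,2,e=e); bot.line_to(P,120)
print(bot.read_state()['contact_force'].round(1))
bot.move_gripper(25,45)
s=bot.read_state(); print(s['t'],s['width'],s['contact_force'].round(1))
for th in list(np.arange(.1,1.61,.1))+[1.65]:
    P,q=grasp(-1,th,.6*th,2,e=e); bot.line_to(P,80,q)
    s=bot.read_state(); print(round(th,2),round(s['t'],2),round(s['width'],1),(s['tcp_pos']-P).round(1),s['contact_force'].round(1))
    if np.linalg.norm(s['contact_force'])>45: break
cv2.imwrite("pics/s10.png",bot.camera("scene")[:,:,::-1])
cv2.imwrite("pics/t10.png",bot.camera("top")[:,:,::-1])
E
```

```text
[ 0.9  0.4 -0. ]
32.225 31.022770159275268 [ 1.  -1.2 -0.3]
0.1 32.59 31.1 [ 0.1  0.1 -0.2] [ 0.7  2.  -0.1]
0.2 32.96 30.9 [ 0.   0.2 -0.2] [ 2.   2.5 -1.4]
0.3 33.32 31.4 [ 0.   0.2 -0.1] [ 1.3  2.5 -2.1]
0.4 33.67 31.1 [-0.   0.3 -0.2] [ 1.8  4.6 -1.6]
0.5 34.03 31.2 [-0.   0.5 -0.3] [ 3.1  5.8 -2.5]
0.6 34.39 31.3 [-0.1  0.7 -0.4] [ 2.8  5.5 -3. ]
0.7 34.75 31.2 [-0.1  0.9 -0.4] [ 3.   6.1 -3.2]
0.8 35.11 31.2 [-0.2  1.1 -0.5] [ 2.5  6.7 -1.4]
0.9 35.47 31.2 [-0.2  1.3 -0.4] [ 3.8  6.7 -1.2]
1.0 35.83 31.1 [-0.2  1.4 -0.3] [2.5 6.4 0.4]
1.1 36.18 30.8 [-0.3  1.3 -0.2] [2.  5.6 0.5]
1.2 36.54 31.1 [-0.3  1.1 -0.1] [1.2 6.3 2.4]
1.3 36.9 31.1 [-0.4  0.9 -0. ] [1.3 5.2 2. ]
1.4 37.26 31.2 [-0.4  0.6  0. ] [1.6 3.1 2.5]
1.5 37.62 30.8 [-0.5  0.2 -0.1] [1.1 2.2 2.6]
1.6 37.98 31.0 [-0.5 -0.2 -0.3] [0.7 1.  1.4]
1.65 38.23 30.9 [-0.5  0.2 -0.2] [0.  2.6 1.3]
```

View pics/s10.png

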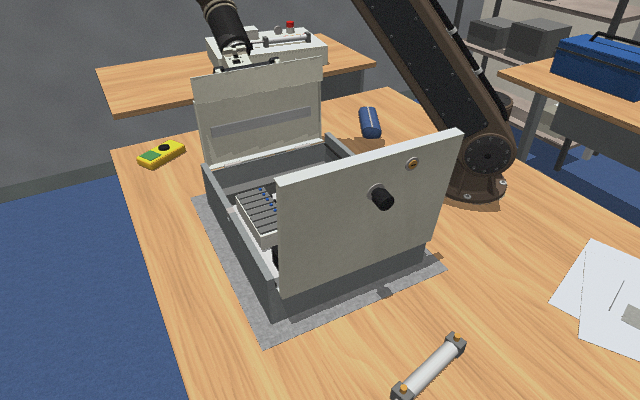

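View pics/t10.png

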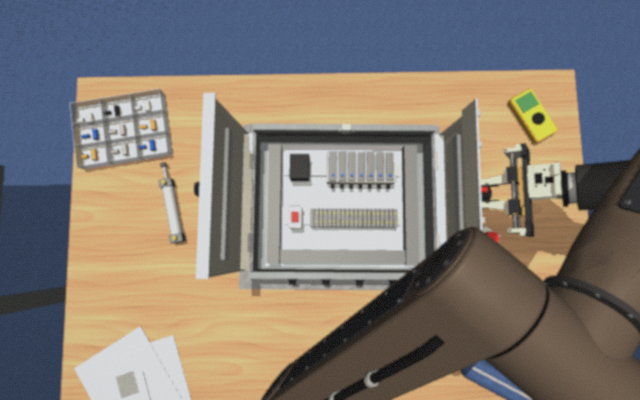

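Both leaves stand open in the scene and top views. I'll release, back off and check.

```bash
python3 - <<'E'
from h import *
import cv2
bot.move_gripper(88); s=bot.read_state(); z=R.from_quat(s['eef_rot']).apply([0,0,1]); P=s['tcp_pos'].copy()
bot.line_to(P-z*110,150)
P=bot.read_state()['tcp_pos'].copy(); 
try: bot.line_to([P[0]-120,P[1]-40,P[2]+150],250)
except bot.Unreachable: print('no')
s=bot.read_state(); print(s['t'],s['tcp_pos'],s['contact_force'].round(1))
cv2.imwrite("pics/s11.png",bot.camera("scene")[:,:,::-1])
cv2.imwrite("pics/t11.png",bot.camera("top")[:,:,::-1])
e=E0+[1,0,0]
for th in (1.5,1.57,1.65,1.72):
  print(th,[proj(n,e2w(f,e))[0].round(1).tolist() for n,f in (("top",act(182,283,30,th)),("top",act(-182,283,30,th)),("scene",act(182,283,30,th)),("top",pas(182,262,0,th)),("scene",pas(182,262,4,th)),("scene",pas(-182,262,4,th)))])
E
```

```text
41.2 [ 419.75356356 -458.52602742  463.43836277] [0.2 0.2 0. ]
1.5 [[225.2, 92.0], [219.0, 279.0], [267.4, 169.2], [459.5, 97.8], [191.8, 81.5], [326.1, 58.1]]
1.57 [[215.4, 92.3], [208.6, 278.9], [272.4, 176.2], [468.6, 97.7], [189.8, 78.8], [322.9, 56.0]]
1.65 [[204.5, 92.8], [197.2, 278.7], [278.5, 185.5], [478.7, 97.9], [187.8, 76.5], [319.3, 54.2]]
1.72 [[195.4, 93.6], [187.6, 278.4], [283.9, 194.6], [487.2, 98.3], [186.1, 75.0], [316.3, 53.2]]
```

View pics/s11.png

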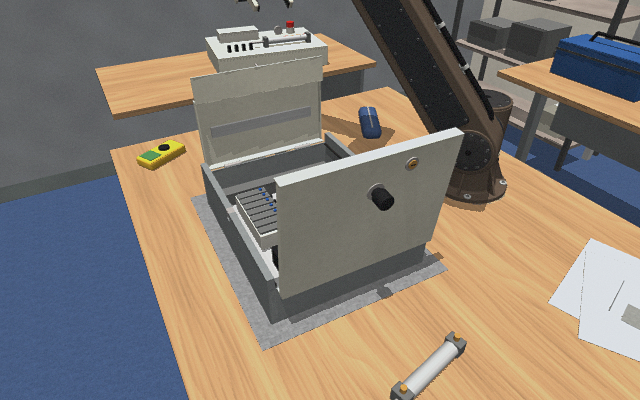

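View pics/t11.png

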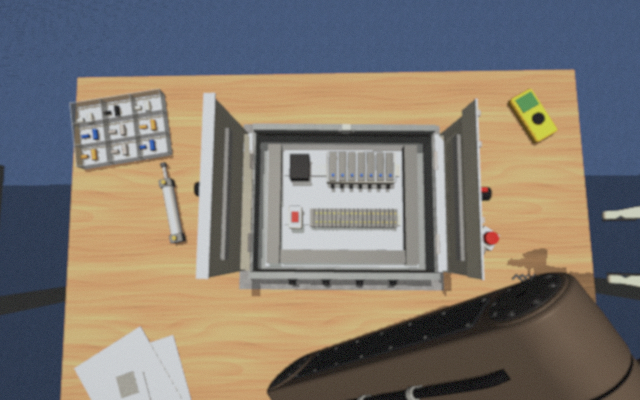

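The leaf corners are at (204,94) and (479,99) in top, which puts both leaves at about 1.65 rad. The bolt is on the far side of the lip, so I'll check it with the wrist camera.

```bash
python3 - <<'E'
from h import *
import cv2
bot.line_to([530,-470,430],250)
cv2.imwrite("pics/w12.png",bot.camera("wrist")[:,:,::-1]); s=bot.read_state(); print(s['t'],s['contact_force'].round(1))
E
```

```text
Traceback (most recent call last):
plant.Unreachable: the arm cannot follow that straight line within its joint ranges
```

```bash
python3 - <<'E'
from h import *
import cv2
cv2.imwrite("pics/w12.png",bot.camera("wrist")[:,:,::-1]); s=bot.read_state(); print(s['t'],s['contact_force'].round(1))
E
```

```text
41.35 [ 0.3 -0.4  0.1]
```

View pics/w12.png

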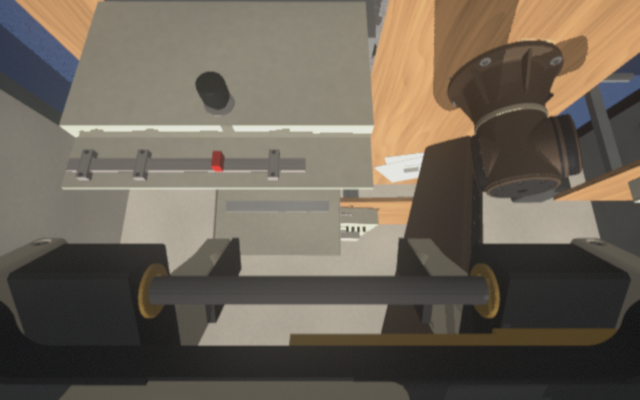

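The bolt is still drawn: the bar projects about 35 mm past its near guide, against 36 mm just after drawing, and its tip sits inside the leaf edge. Handing in.

```bash
python3 -c "
from plant import bot
print(bot.close_job(), bot.read_state()['t'])"
```

```text
the job is handed in; nothing more can be done
the job is handed in; nothing more can be done
```

The enclosure is open: both leaves stand just beyond upright and the bolt is drawn. I handed the job in at about 41 s of the 72 s allowed, with the robot touching nothing.

- **Active leaf:** I swung it up by its knob to about 1.65 rad. The top view after release matches that angle.
- **Flush bolt:** I gripped the thumb piece with the passive leaf still down and drew it 20.3 mm to a firm stop. It had started about 1.7 mm drawn. It still looked drawn after the passive leaf was opened, with its bar about 35 mm past the near guide against 36 mm just after drawing.
- **Passive leaf:** I then swung it up by its knob to about 1.65 rad, which the top view also matches.
- **Forces:** the readings I took stayed under about 25 N at the wrist.
- **Loose parts:** the air cylinder and regulator are where they were in the top view. The solenoid valve is hidden under the open passive leaf in the last top view, so I could not see it, but the arm never went near it.

One extra camera position for a closer look at the bolt was out of reach, so that last check used the view from where the arm already stood.

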